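Load the slow cooker under its half-raised lid

TASK

Swing the slow cooker's front locking clip open, then raise its stiff hinged lid and leave it standing by itself at 70 degrees from closed, so that it clears the pot but still drips into it. Then set the two squat glass jars gently, without dropping them, upright side by side on the floor of the pot. Do not disturb the scoop, the spoon rest or the canister, and leave the lid at 70 degrees and the clip open.

Things in the scene. Friction and masses are not known exactly. Their poses are not given: they have to be found in the camera images.
- cooker: rectangular steel slow cooker fixed to the counter, 220 mm deep (its x) by 260 mm wide (its y; 310 mm over the two black side handles), rim 155 mm above the counter. Origin: centre of its underside on the counter. Its x axis points from the clip side (front, towards the robot) to the hinge side (back), z up. It is turned up to 0.2 rad.
- pot_floor (a point): centre of the white inner floor of the pot, 45 mm above the counter, axes as the cooker's. The inside is 196 mm (x) by 236 mm (y), straight walls 12 mm thick, 110 mm deep. With the lid at 70 degrees the front part of the pot (x below 0) is open to above; the lid's upper edge then stands 31 mm behind the pot's centre, 360 mm above the counter.
- clip (a joint): angle of the clip in rad: 0 locked (upright), grows as its top swings outwards, away from the lid (towards the cooker's -x) and down, to a stop at 1.3. It needs about 2 N at the tab and stays where it is left. Anything past 0.7 counts as open. While locked its hook really holds the lid down.
- clip_tab (a point): finger tab of the black clip at the middle of the cooker's front: a plate 6 mm thick (x), 44 mm wide (y), turning about a y-line at x -121, z 118 mm of the cooker; free edge 82 mm, this point 72 mm from that line. A 5 mm hook (top 54 mm above the line when locked) reaches 14 mm over the lid's edge; above it the tab stands free for 28 mm, to be pinched or pushed outwards from the lid's side.
- lid (a joint): angle of the lid in rad: 0 shut, grows as its front edge rises, stop at 1.9; 70 degrees is 1.22 and is wanted within 8 degrees (1.08 to 1.36). Stiff friction hinge of about 1 N m: it stays wherever it is left; lifting takes about 8 N at the handle.
- lid_hinge (a point): middle of the lid's hinge line, at x = 105 mm, z = 155 mm of the cooker; the line runs along the cooker's y. The lid is a flat steel panel 10 mm thick, 260 mm wide, reaching 217 mm forward of the hinge; its underside lies on the rim when shut.
- lid_handle (a point): middle of the lid's black round handle bar, 12 mm thick, 110 mm long along the cooker's y, on two end posts; 170 mm from the hinge line along the lid, 52 mm above the lid's underside (36 mm free below it), 47 mm in from the front edge; 207 mm above the counter when shut. Turns with the lid: x along the lid to the hinge, z out of its outer face.
- jar_a_center (a point): one of two identical squat glass jars with a flat steel lid: closed upright cylinder, 54 mm diameter (lid 55 mm), 90 mm tall, 0.2 to 0.4 kg. It starts standing upright on the counter left or right of the slow cooker. This point is its centre, 45 mm above its underside; z is its own upward axis.
- jar_b_center (a point): one of two identical squat glass jars with a flat steel lid: closed upright cylinder, 54 mm diameter (lid 55 mm), 90 mm tall, 0.2 to 0.4 kg. It starts standing upright on the counter left or right of the slow cooker. This point is its centre, 45 mm above its underside; z is its own upward axis.
- jar_a: the same jar as jar_a_center, origin at the centre of its underside
- jar_b: the same jar as jar_b_center, origin at the centre of its underside
- scoop: red plastic scoop, 170 mm long (its y), 62 mm wide, 32 mm high, origin under its middle; a bystander
- spoon_rest: white ceramic spoon rest, a shallow dish 100 mm across and 18 mm high with a stub handle to its -y (155 mm in all), origin under the dish; a bystander
- canister: tall stainless canister with a screw-top lid, 114 mm diameter, 189 mm high, origin under its centre, behind and to the right of the cooker; a bystander
Things that resemble listed ones, but are neither listed nor needed, are in the scene too. What is shaped like the jar_b but green or turquoise is not meant. Leave any blue look-alike of the jar_a alone.

How it is judged:
By the outcome, as a careful person would: the job done as asked, in the order asked, and still so for the second after the job is handed in, with the robot touching nothing.
It also fails if it takes over 72 s, if anything falls off the work surface, if the arm or the gripper's body presses on something with over 40 N, if the wrist force passes 120 N, or if a joint passes its speed limit or range.

ROBOT

A 7-joint arm with a two-finger parallel gripper is mounted at the origin on the work surface. World frame = base frame: x ahead of the robot, y to its left, z up, the work surface at z = 0. Lengths are in m, angles in rad, forces in N, time in s.
With the tool pointing down it reaches from about 0.425 to 0.925 m from the base axis. Payload 6.8 kg.
Tool frame: the origin (TCP) lies on the front face of the gripper's body, between the roots of the fingers; the fingertips stand 73 mm ahead of it and the grasp point (between the pads) lies 54 mm ahead of it (env.nose_length is the distance from the TCP to the fingertips, in m); z points along the fingers, y is the direction in which the jaws open and shut (so a half turn about z gives the same grasp; the last joint's range is limited). The gripper opens to 85 mm and grips with 20 to 120 N. Pads are 22 mm wide; open, the fingers measure 114 mm over their backs; the gripper's body (76 mm by 85 mm) begins 54 mm behind the grasp point. The pads swing forward as they close: fully open they stand 13 mm farther back than shut.
Start: joints at [-1.35, 0.477, 0.022, 1.555, -0.011, 1.109, -0.083], TCP at [0.218, 0.639, 0.304] pointing down, gripper open.
Joint ranges: [-2.96, 2.96], [-0.34, 2.1], [-1.41, 1.46], [0.24, 2.44], [-1.37, 4.51], [0.17, 1.92], [-2.96, 2.96]. Speed limits (rad/s): [2.39, 2.39, 3.14, 3.14, 3.14, 3.14, 3.14].

INTERFACE

Orientations are given as a unit quaternion [w, x, y, z].
In Python, from cell import env, kin, camera, calibration, job gives the robot as it stands. The module is installed in compiled form; this text tells all that it offers. Calls block until the motion is done:
- env.reach(position, orientation): joint-space move of the TCP to a pose.
- env.movel(position, velocity=0.15, rot=None, stop_force=None): straight line of the TCP; rot=None keeps the orientation; velocity is the mean speed in m/s. With stop_force (N) it stops when the force on the tool has changed by that much, and returns True; else False.
- env.goto_joints(angles): joint-space move.
- env.grip(opening, f_grip=None): finger opening in m; f_grip is the grip in N (None keeps the last); returns when the fingers have stopped.
- env.dwell(seconds).
- kin.inverse_kinematics(position, orientation): joint angles nearest the present ones, or None.
- env.get_state(): the state.
- camera(name): name is "side" or "top" or "wrist"; returns (picture, depth): 384x512x3 uint8, blue, green, red; 384x512 float32, m along the optical axis (not along the pixel's ray), 0 where there is no reading.
- calibration(name): a dict with "fx", "fy", "cx", "cy" (pixels), "rvec" (rotation vector, rad) and "tvec" (3), from world to camera coordinates, as OpenCV has them. Camera axes: x right, y down, z forward; pixel columns grow to the right and rows downward; lengths in m; the calibration is good to about 2 mm. A picture is of the moment at which its call begins: read the wrist's pose just before it. calibration takes no time and is no camera call; for the wrist camera it gives the pose at the moment of the call.
A pose or a line that the arm cannot do raises env.PlanningError and nothing moves.
- job.job_done(): hands the job in, once; it reports no verdict.
The state is a dict: "time": time; "qpos": joint angles; "joint_velocities": joint speeds; "joint_torque": joint torques, N m; "tcp_pos": TCP position; "orientation": TCP orientation; "force": force on the tool from outside, world axes, zero at the start; "torque": the same for the moment, N m; "opening": finger opening in m.
Only numpy, scipy, OpenCV 4.12 (cv2) and the standard library are available. Lean on these libraries where they do the work, as an engineer would, in place of code of your own. Each camera call takes 0.05 s, during which the arm holds its last target.

## Working session

There is one attempt and no reset: what is moved stays moved. The work goes in short steps, each a Python script; the robot and the scene stay as the last script left them, time stands still between calls to the robot, and variables do not carry over. Pictures are saved under pics/ and viewed, and the job is handed in when it is done.

```bash
ls; mkdir -p pics
python3 - <<'E'
from cell import env,kin,camera,calibration,job
import cv2,numpy as np
s=env.get_state();print(s)
for n in("side","top","wrist"):
    c=calibration(n)
    p,d=camera(n)
    np.savez(f"pics/{n}0.npz",p=p,d=d,**c)
    cv2.imwrite(f"pics/{n}0.png",p);print(n,c)
E
```

```text
pics
{'time': 0.0, 'qpos': array([-1.35013145,  0.47779253,  0.02235029,  1.55647192, -0.0115079 ,
        1.1093014 , -0.08308573]), 'joint_velocities': array([ 0.0017773 ,  0.00205155,  0.00028559,  0.00050925,  0.00131405,
       -0.00019562, -0.00128511]), 'joint_torque': array([ 2.82457449e-04, -5.96456838e+01,  1.60749838e+00, -2.81199753e+01,
        1.23120222e-02,  9.32687894e-03, -1.47738871e-05]), 'tcp_pos': array([0.21779828, 0.63839981, 0.30292224]), 'orientation': array([-8.39075328e-05,  1.63631828e-01,  9.86521046e-01, -9.18631582e-04]), 'force': array([ 0.38760352, -0.2992602 , -0.35761916]), 'torque': array([-0.03052378, -0.03204739, -0.00844122]), 'opening': 0.08560382645251617}
side {'fx': 370.63036172872114, 'fy': 370.63036172872114, 'cx': 257.2544277552531, 'cy': 190.29626418808533, 'rvec': array([ 2.06973234, -0.5556213 ,  0.30240109]), 'tvec': array([-0.47709989,  0.2691095 ,  1.07700409])}
top {'fx': 496.2289058701661, 'fy': 496.2289058701661, 'cx': 250.785583200354, 'cy': 191.17544268870623, 'rvec': array([ 2.15195734, -2.10827442,  0.21123756]), 'tvec': array([-0.00911626,  0.54763089,  1.66522791])}
wrist {'fx': 276.3407306979637, 'fy': 276.3407306979637, 'cx': 255.56522969079637, 'cy': 190.43894080115876, 'rvec': array([-2.37031507, -1.69431823, -0.22665602]), 'tvec': array([-0.67478109, -0.03267387,  0.37870446])}
```

View pics/side0.png

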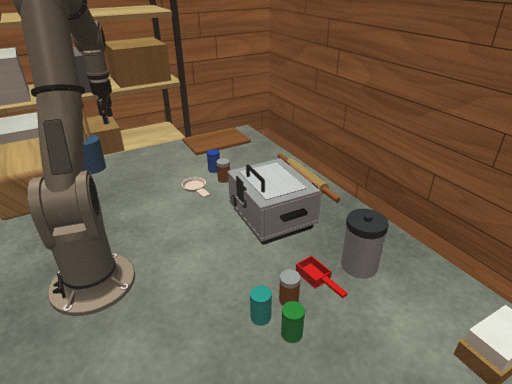

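View pics/top0.png

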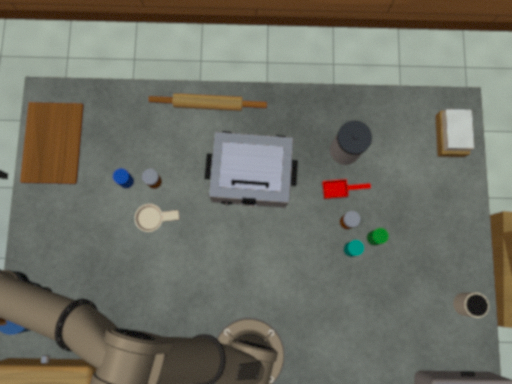

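View pics/wrist0.png

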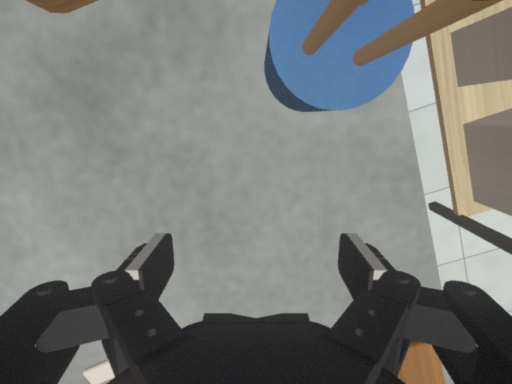

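Candidates for the jars in the top picture:
- **Grey-lidded amber jars:** (151,177) and (350,219).
- **Look-alikes:** blue at (122,177), turquoise at (355,248) and green at (378,236).

I choose the two amber jars with steel lids. Next I check them in a crop and localise everything.

```bash
cat > h.py <<'E'
import numpy as np,cv2
def load(n):
    f=np.load(n);return {k:f[k] for k in f}
def cloud(f):
    d=f['d'];v,u=np.mgrid[:384,:512]
    P=np.stack([(u-f['cx'])/f['fx']*d,(v-f['cy'])/f['fy']*d,d],-1)
    R=cv2.Rodrigues(f['rvec'])[0]
    W=(P-f['tvec'])@R
    W[d==0]=np.nan
    return W
E
python3 - <<'E'
from h import *
t=load('pics/top0.npz');W=cloud(t)
a=cv2.resize(t['p'][150:270,310:430],None,fx=3.2,fy=3.2,interpolation=2);b=cv2.resize(t['p'][130:250,90:210],None,fx=3.2,fy=3.2,interpolation=2)
c=cv2.resize(t['p'][120:220,195:310],None,fx=5,fy=5,interpolation=2)
cv2.imwrite('pics/c1.png',np.hstack([a,b]));cv2.imwrite('pics/c2.png',c)
for n,(u,v) in dict(jr=(350,219),jl=(151,177),tq=(355,248),gr=(378,236),bl=(122,177),can=(354,132),sc=(335,190),sp=(148,218)).items():
    w=W[v-12:v+13,u-12:u+13].reshape(-1,3);z=np.nanmedian(W[v-2:v+3,u-2:u+3,2])
    m=abs(w[:,2]-z)<.008;m=w[m]
    print(n,z.round(4),W[v,u].round(3),((np.min(m,0)+np.max(m,0))/2).round(4),np.ptp(m,axis=0).round(3),m.mean(0).round(4))
# cooker lid plane
sub=W[125:212,200:300];m=(sub[...,2]>.155)&(sub[...,2]<.175)
pts=sub[m][:,:2].astype(np.float32)
print(cv2.minAreaRect(pts),np.median(sub[m][:,2]))
m=(sub[...,2]>.193)&(sub[...,2]<.225);q=sub[m];print('handle',q.mean(0),cv2.minAreaRect(q[:,:2].astype(np.float32)))
E
```

```text
jr 0.0891 [ 0.453 -0.332  0.089] [ 0.4538 -0.3372  0.0889] [0.054 0.052 0.015] [ 0.4535 -0.3367  0.0885]
jl 0.0881 [0.583 0.343 0.082] [0.5842 0.3468 0.0879] [0.054 0.053 0.015] [0.5841 0.3467 0.0884]
tq 0.0907 [ 0.356 -0.346  0.095] [ 0.3568 -0.3478  0.0903] [0.053 0.053 0.015] [ 0.3577 -0.3489  0.0887]
gr 0.0876 [ 0.398 -0.426  0.085] [ 0.3982 -0.4319  0.0878] [0.053 0.054 0.016] [ 0.3989 -0.4312  0.0882]
bl 0.0911 [0.579 0.439 0.091] [0.5823 0.4458 0.0901] [0.053 0.055 0.014] [0.582  0.4457 0.0886]
can 0.1784 [ 0.731 -0.333  0.172] [ 0.7275 -0.3317  0.1782] [0.083 0.082 0.016] [ 0.7256 -0.3315  0.1751]
sc 0.0019 [ 0.567 -0.298  0.007] [ 0.5683 -0.2994  0.0019] [0.09  0.088 0.016] [ 0.5662 -0.2986  0.0017]
sp 0.0049 [0.453 0.361 0.003] [0.4533 0.3609 0.0049] [0.087 0.09  0.016] [0.4534 0.3594 0.005 ]
((0.6048007011413574, 0.005263581871986389), (0.25997820496559143, 0.2379806488752365), 86.87279510498047) 0.16509675276600475
handle [0.53702211 0.0082144  0.20801308] ((0.5194414854049683, 0.010004110634326935), (0.11734934896230698, 0.06565172225236893), 86.79666137695312)
```

Run:
```python
from h import *
s=load('pics/side0.npz');W=cloud(s)
cv2.imwrite('pics/c3.png',cv2.resize(s['p'][140:260,200:340],None,fx=5,fy=5,interpolation=2))
sub=W[140:260,200:340].reshape(-1,3);m=(sub[:,2]>.157)&(sub[:,2]<.175)&(sub[:,0]>.4)
print(cv2.minAreaRect(sub[m][:,:2].astype(np.float32)),np.median(sub[m][:,2]))
for (u,v) in [(262,178),(250,172),(240,190),(223,165),(290,278)]: print(u,v,W[v,u].round(3))
```

```text
((0.6056214570999146, 0.003686472773551941), (0.2640414535999298, 0.23688973486423492), 86.54988098144531) 0.16605744712881
262 178 [ 0.545 -0.041  0.213]
250 172 [0.57  0.084 0.168]
240 190 [0.489 0.003 0.163]
223 165 [0.573 0.318 0.087]
290 278 [ 0.453 -0.343  0.089]
```

View pics/c1.png

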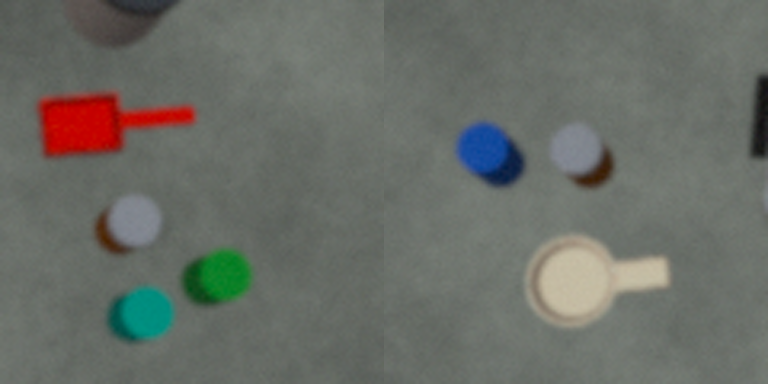

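View pics/c2.png

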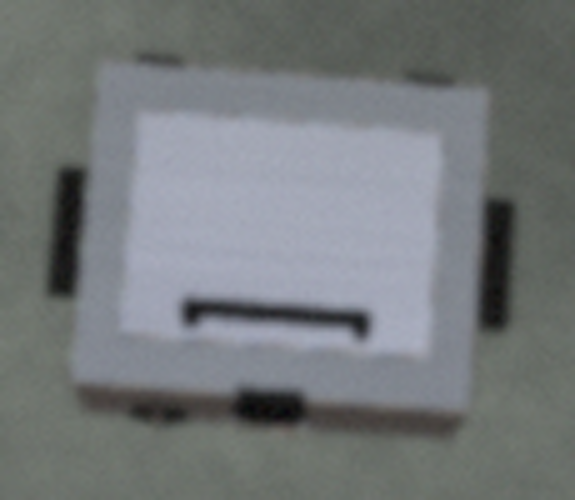

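View pics/c3.png

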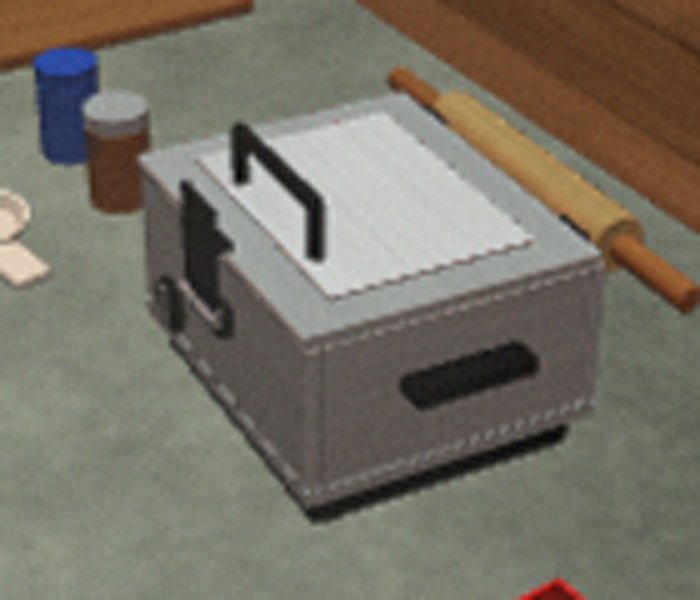

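Run:
```python
from h import *
for n,(a,b,c,d) in dict(top=(120,220,195,310),side=(140,260,200,340)).items():
    f=load(f'pics/{n}0.npz');W=cloud(f);sub=W[a:b,c:d].reshape(-1,3)
    yaw=-.056
    R=np.array([[np.cos(yaw),-np.sin(yaw)],[np.sin(yaw),np.cos(yaw)]])
    m=(sub[:,2]>.159)&(sub[:,2]<.172)
    L=(sub[m][:,:2]-[.6,0])@R
    k=abs(L[:,1])>.05; e=[]
    for lo in np.arange(-.11,.12,.02):
        r=L[k&(abs(L[:,1]-lo)<.01)]
        if len(r)>3:e.append((lo,r[:,0].min(),r[:,0].max()))
    e=np.array(e);print(n,'front/back',np.polyfit(e[:,0],e[:,1],1).round(4),np.polyfit(e[:,0],e[:,2],1).round(4))
    e=[]
    for lo in np.arange(-.09,.09,.02):
        r=L[abs(L[:,0]-lo)<.01]; e.append((lo,r[:,1].min(),r[:,1].max()))
    e=np.array(e);print(e.round(3).tolist())
    h=(sub[:,2]>.200)&(sub[:,2]<.222);H=(sub[h][:,:2]-[.6,0])@R
    print('handle',H.mean(0),H.min(0),H.max(0),h.sum(),sub[h][:,2].mean())
    # clip
    A=(sub[:,:2]-[.6,0])@R
    q=(A[:,0]<-.1)&(abs(A[:,1]-.01)<.03)&(sub[:,2]>.178);print('clip',A[q].min(0),A[q].max(0),A[q].mean(0),sub[q][:,2].max(),q.sum())
```

```text
top front/back [ 0.0037 -0.1017] [0.0089 0.1175]
[[-0.09, -0.123, 0.134], [-0.07, -0.125, 0.135], [-0.05, -0.123, 0.134], [-0.03, -0.122, 0.135], [-0.01, -0.124, 0.135], [0.01, -0.123, 0.133], [0.03, -0.122, 0.135], [0.05, -0.124, 0.133], [0.07, -0.122, 0.135]]
handle [-0.0575505   0.00545627] [-0.11359772 -0.05319308] [-0.04816279  0.06415698] 155 0.209553661587233
clip [-0.11503301 -0.01658651] [-0.10697445  0.02472978] [-0.11144522  0.00378432] 0.2071118104428822 39
side front/back [ 0.0172 -0.098 ] [0.0055 0.1191]
[[-0.09, -0.127, 0.136], [-0.07, -0.128, 0.136], [-0.05, -0.126, 0.131], [-0.03, -0.126, 0.133], [-0.01, -0.127, 0.132], [0.01, -0.126, 0.133], [0.03, -0.127, 0.132], [0.05, -0.127, 0.132], [0.07, -0.127, 0.133]]
handle [-0.05764192 -0.00315553] [-0.11083661 -0.05679516] [-0.04907411  0.06439368] 94 0.20896127838027528
clip [-0.11302775 -0.01830204] [-0.10528549  0.02887034] [-0.11048654  0.00158278] 0.20065893707581495 53
```

```bash
cat >> h.py <<'E'
from scipy.spatial.transform import Rotation as Ro
C=np.array([.6107,.0040]);YAW=-.060
def quat(a):  # tool down, tool x axis at world yaw a, jaws at a-90deg
    return [0,np.cos(a/2),np.sin(a/2),0]
def ck(x,y,z):
    c,s=np.cos(YAW),np.sin(YAW)
    return [C[0]+c*x-s*y,C[1]+s*x+c*y,z]
E
python3 - <<'E'
from h import *
from cell import env,kin,calibration
s=env.get_state();f=calibration('wrist')
R=cv2.Rodrigues(f['rvec'])[0];p=-R.T@f['tvec']
T=Ro.from_quat(np.r_[s['orientation'][1:],s['orientation'][0]])
print('cam in tool',T.inv().apply(p-s['tcp_pos']),'axis',T.inv().apply(R[2]),env.nose_length)
for nm,pos in dict(clip=ck(-.1,0,.26),han=ck(-.065,0,.3),lid70=ck(.096,0,.387),potL=ck(-.058,.058,.157),potR=ck(-.058,-.058,.157),jl=(.584,.3467,.112),jr=(.4537,-.337,.112)).items():
    for a in (0,90,180,-90):
        q=kin.inverse_kinematics(pos,quat(np.radians(a)+YAW));print(nm,a,None if q is None else np.round(q,2))
E
```

```text
cam in tool [ 0.06820861  0.00081277 -0.06962559] axis [-2.65102627e-01 -3.50479769e-04  9.64220138e-01] 0.0726
clip 0 [-0.91  0.38  0.97  2.03 -0.4   0.92 -1.36]
clip 90 [-0.69  0.3   0.67  2.02 -0.24  0.89  0.04]
clip 180 [-0.54  0.28  0.48  2.01 -0.16  0.89  1.53]
clip -90 [ 0.78  0.52 -1.18  1.93  0.55  1.06  2.44]
han 0 [-0.89  0.4   0.98  1.92 -0.39  1.03 -1.37]
han 90 [-0.67  0.31  0.67  1.9  -0.23  1.    0.04]
han 180 [-0.54  0.29  0.51  1.9  -0.16  1.    1.55]
han -90 [ 0.76  0.52 -1.18  1.82  0.53  1.16  2.49]
lid70 0 [-0.61  0.6   0.86  1.41 -0.45  1.34 -1.36]
lid70 90 [-0.55  0.56  0.75  1.4  -0.39  1.32  0.16]
lid70 180 [-0.4   0.51  0.49  1.39 -0.24  1.3   1.61]
lid70 -90 [ 0.57  0.74 -1.19  1.31  0.68  1.52  2.54]
potL 0 [-0.74  0.57  0.67  1.99 -0.51  0.76 -1.39]
potL 90 [-0.62  0.52  0.5   1.98 -0.37  0.73  0.05]
potL 180 [-0.42  0.48  0.24  1.97 -0.17  0.71  1.44]
potL -90 [-0.16  0.48 -0.08  1.95  0.06  0.72  2.8 ]
potR 0 [-0.66  0.63  0.86  2.01 -0.67  0.81 -1.03]
potR 90 [-0.48  0.53  0.6   2.   -0.44  0.73  0.33]
potR 180 [-0.35  0.5   0.43  2.   -0.31  0.71  1.77]
potR -90 [-0.85  0.92  1.26  2.02 -1.05  1.07 -2.27]
jl 0 [-1.03  0.78  0.6   1.71 -0.57  0.84 -1.8 ]
jl 90 [-0.84  0.72  0.31  1.69 -0.29  0.78 -0.46]
jl 180 [-0.66  0.69  0.05  1.68 -0.05  0.77  0.92]
jl -90 [-0.44  0.71 -0.27  1.66  0.24  0.81  2.27]
jr 0 [-0.19  0.87  1.05  2.01 -1.    0.91 -0.21]
jr 90 [-0.08  0.74  0.84  2.   -0.8   0.77  1.19]
jr 180 [ 0.05  0.65  0.65  1.99 -0.61  0.7   2.59]
jr -90 [-0.27  1.06  1.26  2.01 -1.19  1.1  -1.64]
```

Run:
```python
from h import *
from cell import env,kin,camera,calibration
N=env.nose_length;q=quat(np.pi+YAW)
env.grip(0.0,40)
env.reach(ck(-.093,0,.27+N),q)
print(env.get_state()['time'])
hit=env.movel(ck(-.093,0,.183+N),.12,stop_force=8);s=env.get_state();print(hit,s['tcp_pos'],s['force'].round(1),s['time'])
c=calibration('wrist');p,d=camera('wrist');cv2.imwrite('pics/w1.png',p)
p,d=camera('side');cv2.imwrite('pics/s1.png',cv2.resize(p[120:260,190:350],None,fx=4,fy=4))
```

```text
3.3917
False [0.51830699 0.00958103 0.25616372] [-0.5  0.1 -0.6] 4.2667
```

View pics/w1.png

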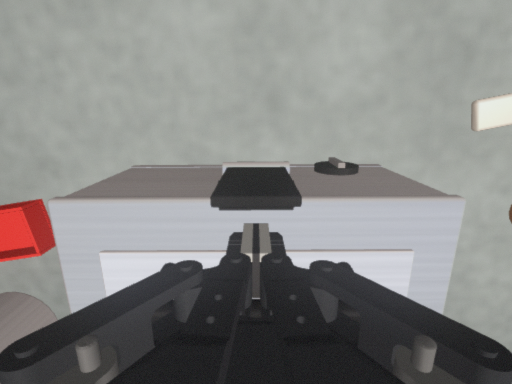

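View pics/s1.png

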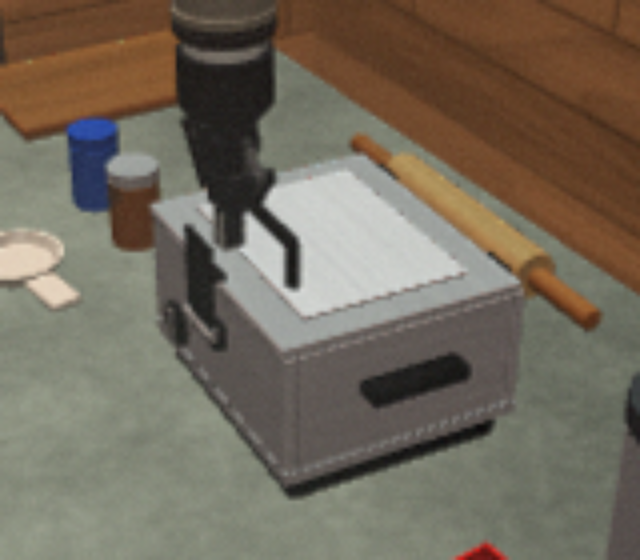

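The closed fingers stand between the tab (wrist columns 213–300) and the handle, centred at column 256. I push the clip open along its arc.

Run:
```python
from h import *
from cell import env,kin,camera,calibration
N=env.nose_length
for i,th in enumerate(np.linspace(.0,1.15,9)):
    r=.069+.008*min(th,1)
    x=-.121-r*np.sin(th)+.003*np.cos(th)+.011; z=.118+r*np.cos(th)+.003*np.sin(th)-.002
    env.movel(ck(x,0,z+N),.08);s=env.get_state();print(round(th,2),s['force'].round(1),s['tcp_pos'].round(3),round(s['time'],2))
s=env.get_state()
env.movel(ck(x-.005,0,.27+N),.2)
p,d=camera('side');cv2.imwrite('pics/s2.png',cv2.resize(p[120:260,190:350],None,fx=4,fy=4))
np.savez('pics/side2.npz',p=p,d=d,**calibration('side'))
```

```text
0.0 [-0.1 -0.3  0.3] [0.504 0.011 0.258] 4.69
0.14 [ 0.5  0.7 -0.3] [0.494 0.011 0.259] 4.97
0.29 [ 0.1 -0.1 -1. ] [0.483 0.012 0.258] 5.24
0.43 [1.2 0.1 0.6] [0.473 0.012 0.256] 5.53
0.57 [-0.5  0.4  0.9] [0.463 0.013 0.252] 5.81
0.72 [0.6 0.5 0.2] [0.454 0.013 0.247] 6.09
0.86 [ 0.3  0.1 -0.5] [0.445 0.014 0.24 ] 6.38
1.01 [ 0.   0.2 -0.2] [0.437 0.014 0.232] 6.67
1.15 [ 0.6 -0.3  0.6] [0.432 0.015 0.223] 6.96
```

View pics/s2.png

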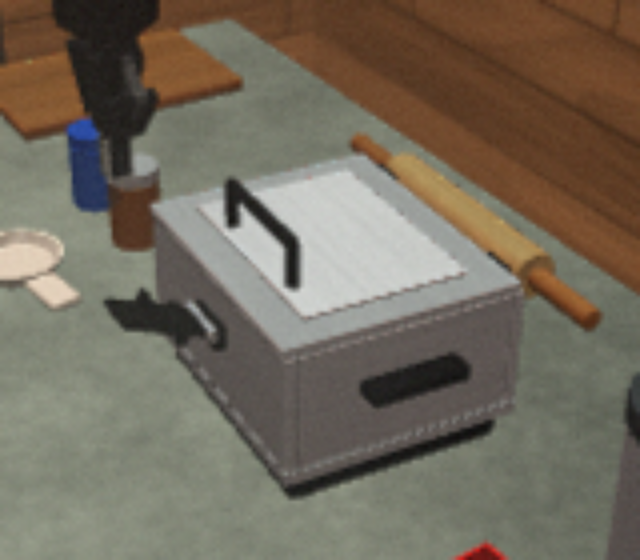

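The clip is now swung nearly flat (crop around (150,315)), at about 1.1. Now I grip the lid handle.

Run:
```python
from h import *
from cell import env,kin,camera,calibration
q=quat(np.pi/2+YAW)
env.grip(0.045,50)
env.reach(ck(-.065,0,.315),q)
h=env.movel(ck(-.065,0,.207+.054-.002),.12,stop_force=8);s=env.get_state();print(h,s['tcp_pos'],s['force'].round(1),s['time'])
env.grip(0,50);s=env.get_state();print(s['opening'],s['force'].round(1),s['time'])
p,d=camera('wrist');cv2.imwrite('pics/w3.png',p)
p,d=camera('side');cv2.imwrite('pics/s3.png',cv2.resize(p[120:260,190:350],None,fx=4,fy=4))
```

```text
False [0.54604657 0.00779057 0.25943012] [ 1.  -0.2  0.3] 10.0667
0.010388867678683855 [ 5.6 -0.4  0.2] 10.475
```

View pics/w3.png

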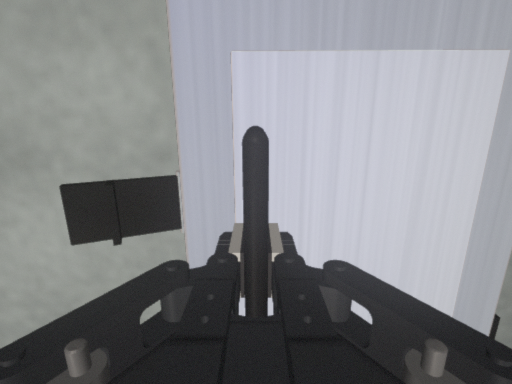

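View pics/s3.png

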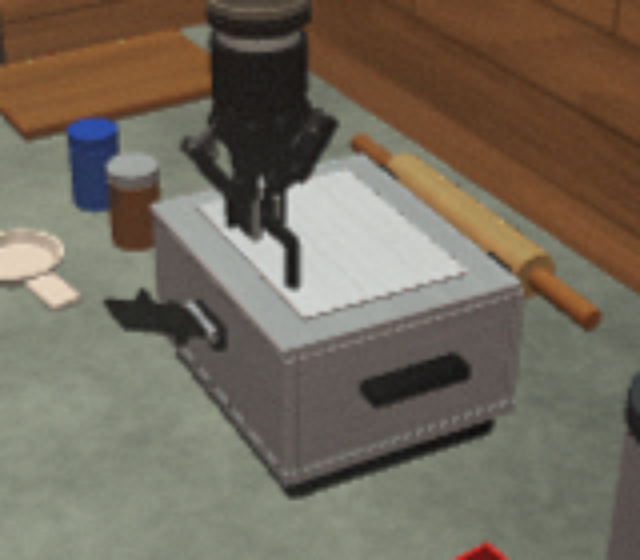

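```bash
cat > lid.py <<'E'
from h import *
from cell import env,kin,camera,calibration
q0=Ro.from_quat(np.r_[quat(np.pi/2+YAW)[1:],0]); ax=np.array([-np.sin(YAW),np.cos(YAW),0])
def pose(th,tilt):
    b=np.arctan2(.052,.170)+th;r=np.hypot(.052,.17)
    hp=np.array(ck(.105-r*np.cos(b)+.001,0,.155+r*np.sin(b)))
    R=Ro.from_rotvec(ax*tilt)*q0
    tcp=hp-R.apply([0,0,.052]); q=R.as_quat()
    return tcp,np.r_[q[3],q[:3]]
E
python3 - <<'E'
from lid import *
T=np.radians(np.arange(0,71.1,7.1))
for t in T: 
    assert kin.inverse_kinematics(*pose(t,t*15/70)) is not None
for t in T[1:]:
    p,q=pose(t,t*15/70); env.movel(p,.08,rot=q);s=env.get_state();print(round(np.degrees(t)),s['force'].round(1),s['torque'].round(1),round(s['opening'],4),(s['tcp_pos']-p).round(4),round(s['time'],2))
    if np.linalg.norm(s['force'])>45: break
p,d=camera('side');cv2.imwrite('pics/s4.png',cv2.resize(p[80:260,190:370],None,fx=3,fy=3))
np.savez('pics/side4.npz',p=p,d=d,**calibration('side'))
E
```

```text
7 [ 2.6 -0.   1.4] [ 0.  -0.3  0.1] 0.01 [0.0003 0.0001 0.0003] 11.01
14 [ 0.1  0.9 -2.6] [0.2 0.  0. ] 0.0103 [-0.0003  0.0001 -0.0002] 11.44
21 [-5.8  2.5 -1.9] [0.4 1.1 0. ] 0.0104 [-0.0009  0.0002 -0.0003] 11.88
28 [-8.9  2.1  2.7] [ 0.5  1.9 -0. ] 0.0104 [-0.0014  0.0003  0.0001] 12.31
36 [-11.    3.    6.3] [0.6 2.8 0. ] 0.0104 [-0.002   0.0004  0.0004] 12.74
43 [-13.4   2.9  10.1] [ 0.7  3.4 -0. ] 0.0101 [-0.002   0.0004  0.0014] 13.18
50 [-14.2   4.1  15.4] [ 0.8  3.5 -0.1] 0.0102 [-0.0015  0.0005  0.0029] 13.62
57 [-11.6   5.   18.3] [ 0.9  3.2 -0.1] 0.0103 [-0.0008  0.0005  0.0041] 14.07
64 [-8.9  3.7 19.8] [ 0.9  2.9 -0.1] 0.0099 [-0.0002  0.0006  0.0051] 14.51
71 [-4.7  3.5 17.4] [ 0.8  1.8 -0.1] 0.0104 [0.0006 0.0006 0.0052] 14.95
```

View pics/s4.png

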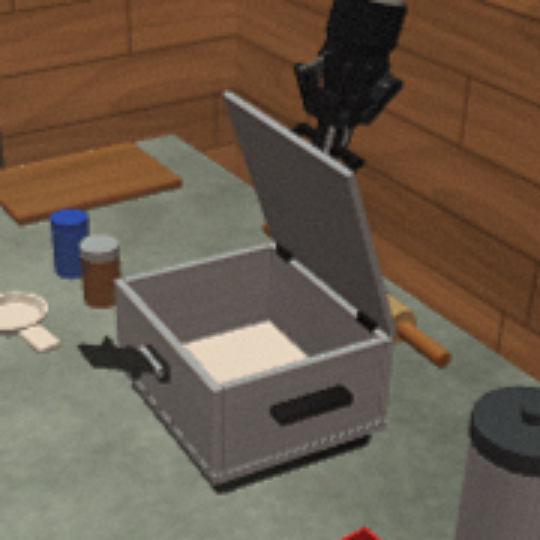

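The lid is up, its top edge running from (225,95) to (355,170). I measure its angle from the depth image before letting go.

```bash
cat >> h.py <<'E'
def lidangle(f):
    W=cloud(f).reshape(-1,3);L=W.copy()
    c,s=np.cos(YAW),np.sin(YAW);d=W[:,:2]-C
    L[:,0]=c*d[:,0]+s*d[:,1];L[:,1]=-s*d[:,0]+c*d[:,1]
    m=(L[:,2]>.19)&(L[:,2]<.34)&(abs(L[:,1])<.11)&(L[:,0]>0.0)&(L[:,0]<.12)
    P=L[m]
    for _ in range(4):
        c0=np.median(P,0);k=np.polyfit(P[:,2],P[:,0],1);r=P[:,0]-np.polyval(k,P[:,2]);P=P[abs(r)<.006]
    return np.degrees(np.arctan2(1,-k[0])),np.polyval(k,[.155,.359]),len(P)
E
python3 -c "
from h import *
print(lidangle(load('pics/side4.npz')))"
```

```text
(np.float64(70.84891897897356), array([0.10648632, 0.03564124]), 530)
```

Run:
```python
from lid import *
env.grip(0.03)
s=env.get_state();print(s['opening'],s['force'].round(1))
R=Ro.from_quat(np.r_[s['orientation'][1:],s['orientation'][0]])
p=s['tcp_pos']-R.apply([0,0,.10]);
h=env.movel(p,.15,stop_force=25);s=env.get_state();print(h,s['force'].round(1),s['tcp_pos'],s['time'])
f=dict(zip('pd',camera('side')),**calibration('side'));np.savez('pics/side5.npz',**f);cv2.imwrite('pics/s5.png',f['p']);print(lidangle(f))
t=dict(zip('pd',camera('top')),**calibration('top'));np.savez('pics/top5.npz',**t);cv2.imwrite('pics/t5.png',t['p'])
```

```text
0.029950725473159 [ 0.1 -0.6 -0.2]
False [-0.8 -0.1 -1.3] [ 0.75017639 -0.00460538  0.47821342] 16.1417
(np.float64(70.80329424161233), array([0.10657165, 0.03554448]), 558)
```

View pics/s5.png

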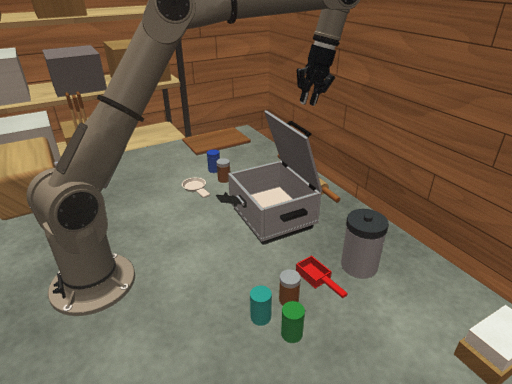

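View pics/t5.png

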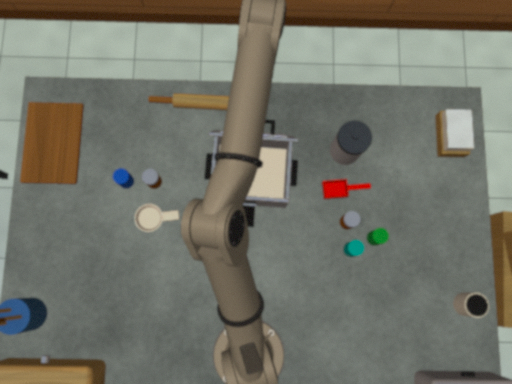

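The lid stands by itself at 70.8°. Next is the left jar.

```bash
cat > jar.py <<'E'
from h import *
from cell import env,kin,camera,calibration
def pick(x,y,a):
    q=quat(a)
    env.grip(.074,35)
    if env.get_state()['tcp_pos'][2]>.4: env.reach([x,y,.47],q)
    else: env.reach([x,y,.25],q)
    h=env.movel([x,y,.16],.3)
    h=env.movel([x,y,.112],.1,stop_force=6);s=env.get_state();print('down',h,s['tcp_pos'].round(4),s['force'].round(1),s['time'])
    env.grip(.0,35);s=env.get_state();print('grip',s['opening'],s['force'].round(1),s['time'])
E
python3 - <<'E'
from jar import *
pick(.584,.3467,np.pi+YAW)
p,d=camera('side');cv2.imwrite('pics/s6.png',cv2.resize(p[90:250,150:340],None,fx=3.5,fy=3.5))
E
```

```text
down False [0.5842 0.3467 0.112 ] [0.9 0.7 0.3] 19.9833
grip 0.05375979984593228 [0.3 0.3 3. ] 20.3
```

View pics/s6.png

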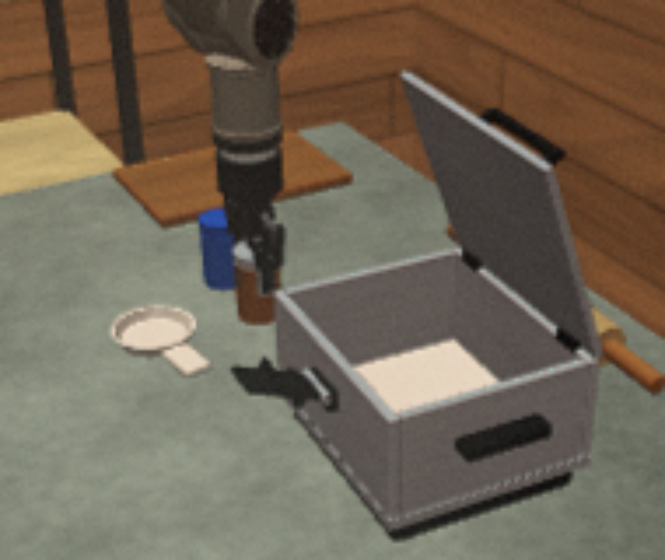

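```bash
cat >> jar.py <<'E'
def place(lx,ly,a,lift=.315):
    s=env.get_state();p=s['tcp_pos'];zg=p[2];q=quat(a)
    env.movel([p[0],p[1],lift],.25);s=env.get_state();print('held',s['opening'],s['force'].round(1))
    env.movel(ck(lx,ly,lift),.25,rot=q)
    f0=env.get_state()['force']
    env.movel(ck(lx,ly,zg+.045+.020),.2)
    h=env.movel(ck(lx,ly,zg+.045-.003),.03,stop_force=5);s=env.get_state();print('set',h,s['tcp_pos'][2]-zg,s['force'].round(1),s['time'])
    return h
def release(lx,ly):
    env.grip(.066);s=env.get_state();print('rel',s['opening'],s['force'].round(1))
    h=env.movel(ck(lx,ly,.33),.2,stop_force=15);print(h,env.get_state()['time'])
E
python3 - <<'E'
from jar import *
place(-.058,.056,np.pi+YAW)
p,d=camera('side');cv2.imwrite('pics/s7.png',cv2.resize(p[90:250,150:340],None,fx=3.5,fy=3.5))
E
```

```text
held 0.0530575561310352 [-1.1  0.8 -3.4]
set True 0.04478353746613935 [0.6 0.4 3.5] 24.075
```

View pics/s7.png

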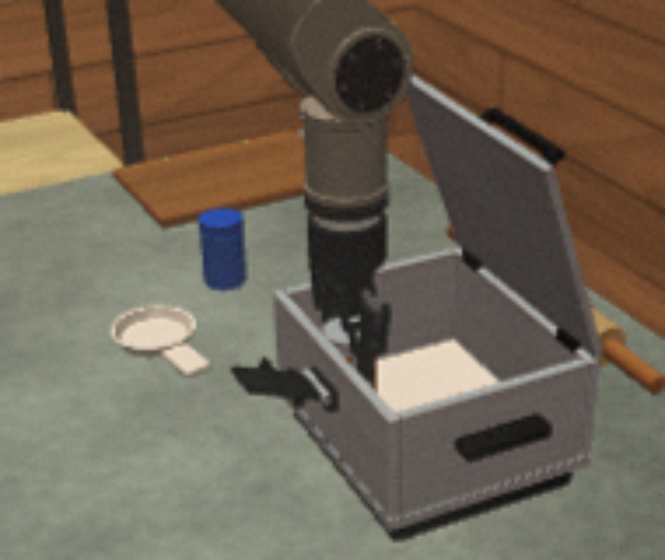

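The jar touched the pot floor exactly 45 mm up. I release it and go for the right jar.

Run:
```python
from jar import *
release(-.058,.056)
p,d=camera('wrist');cv2.imwrite('pics/w8.png',p)
pick(.4537,-.337,np.pi+YAW)
p,d=camera('side');cv2.imwrite('pics/s8.png',p)
```

```text
rel 0.06600501044540617 [-0.7 -9.   1.4]
False 25.425
down False [ 0.4539 -0.3374  0.1125] [-0.5  0.3  0.1] 28.3583
grip 0.05308033448414475 [-1.1  0.2  5.7] 28.675
```

View pics/w8.png

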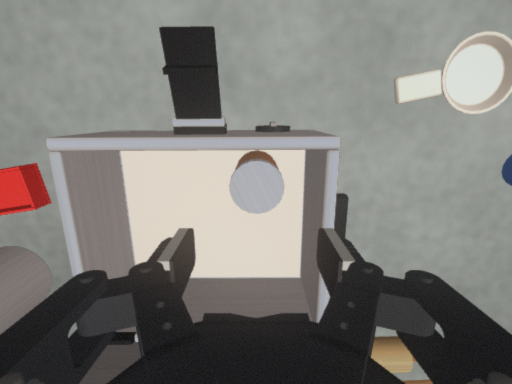

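View pics/s8.png

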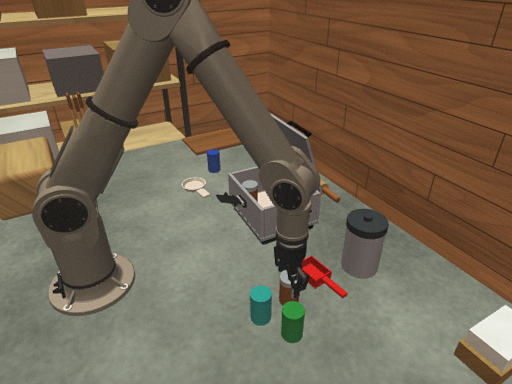

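The first jar stands upright in the pot (wrist image (257,185)). Its release gave a 9 N side touch, probably a knuckle on the wall, so I place the second jar a little nearer the middle.

Run:
```python
from jar import *
h=place(-.058,-.046,np.pi+YAW)
if h:
    release(-.058,-.046)
    p,d=camera('wrist');cv2.imwrite('pics/w9.png',p)
p,d=camera('side');cv2.imwrite('pics/s9.png',p)
```

```text
held 0.053150687651750184 [-0.9 -0.2 -3.9]
set True 0.0450060180335672 [-0.3 -0.1  6.5] 32.5667
rel 0.06594043600537979 [ 0.1 -0.5  0.1]
False 33.8667
```

View pics/w9.png

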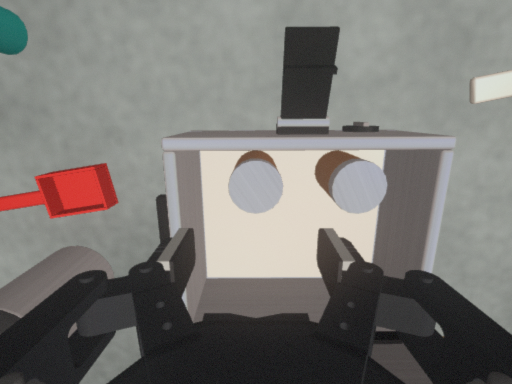

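View pics/s9.png

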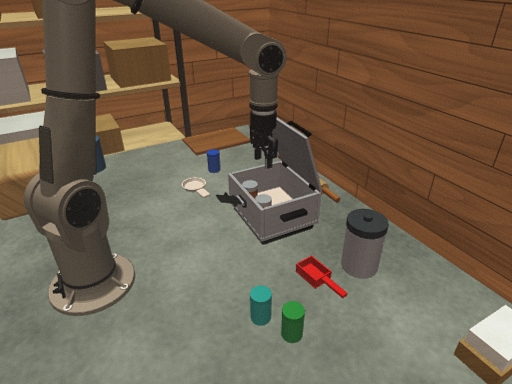

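Both jars stand upright side by side, at wrist (256,187) and (358,187). I retreat clear of the cooker and do the final checks.

Run:
```python
from jar import *
s=env.get_state();p=s['tcp_pos']
env.movel([p[0]-.05,p[1],.45],.3)
env.reach([.25,.55,.42],quat(np.pi+.8))
f=dict(zip('pd',camera('side')),**calibration('side'));print('lid',lidangle(f))
t=dict(zip('pd',camera('top')),**calibration('top'));W=cloud(t);cv2.imwrite('pics/t10.png',t['p'])
t0=load('pics/top0.npz');W0=cloud(t0)
c,s_=np.cos(YAW),np.sin(YAW)
L=W.reshape(-1,3).copy();d=L[:,:2]-C;L[:,0]=c*d[:,0]+s_*d[:,1];L[:,1]=-s_*d[:,0]+c*d[:,1]
for sg in(1,-1):
    m=(L[:,2]>.125)&(L[:,2]<.146)&(L[:,0]<-.02)&(L[:,0]>-.097)&(sg*L[:,1]>.01)&(sg*L[:,1]<.11);q=L[m]
    k=np.linalg.lstsq(np.c_[q[:,:2]-q[:,:2].mean(0),np.ones(len(q))],q[:,2],rcond=None)[0]
    print('jar',q.mean(0).round(4),np.ptp(q,axis=0).round(3),'tilt',k[:2].round(3))
m=(L[:,0]<-.13)&(L[:,0]>-.21)&(abs(L[:,1])<.02)&(L[:,2]>.05)
k=np.polyfit(L[m][:,0],L[m][:,2],1);print('clip z-profile',L[m][:,0].min().round(3),k.round(3),m.sum())
for n,(a,b,e,g) in dict(scoop=(175,203,318,376),rest=(200,235,130,184),can=(115,168,325,375)).items():
    A=t0['p'][a:b,e:g].astype(int);B=t['p'][a:b,e:g].astype(int);print(n,'img diff',abs(A-B).mean().round(2),abs(A-B).max())
cv2.imwrite('pics/s10.png',f['p']);print(env.get_state()['time'])
```

```text
lid (np.float64(70.90530655417379), array([0.10637978, 0.03575961]), 550)
jar [-0.0592  0.0561  0.133 ] [0.054 0.051 0.019] tilt [0.027 0.024]
jar [-0.0595 -0.046   0.1333] [0.064 0.051 0.019] tilt [-0.014  0.02 ]
clip z-profile -0.197 [-0.393  0.074] 240
scoop img diff 1.99 17
rest img diff 1.77 9
can img diff 2.01 12
36.9333
```

View pics/t10.png

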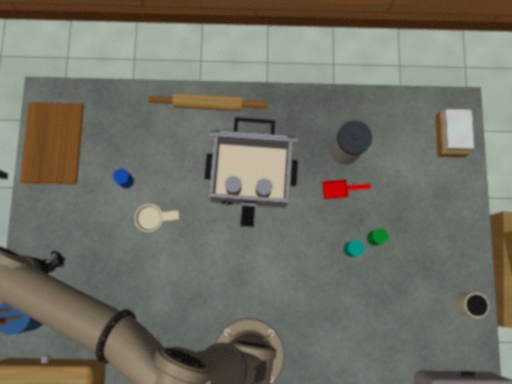

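View pics/s10.png

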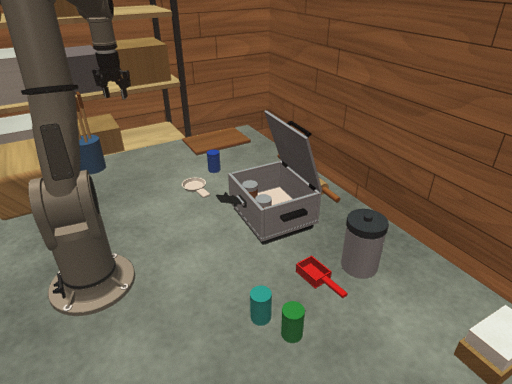

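The pictures show the lid standing, the clip out flat at top (248,215), both jars in the pot at (233,185) and (264,187), and the bystanders where they were. I hand in.

```bash
python3 -c "
from cell import job,env
print(job.job_done(), env.get_state()['time'])"
```

```text
the job is handed in; nothing more can be done
the job is handed in; nothing more can be done
```

The job is done and handed in at about 37 s of the 72 s allowed. I pushed the clip open, raised the lid by its handle and let it go. Then I set the two amber, steel-lidded jars in the pot one after the other, each touching down at 45 mm.

The last checks from the camera images showed:
- **Lid:** it stands by itself at 70.9°.
- **Clip:** it is open at about 1.2 rad.
- **Jars:** both stand in the front of the pot, 102 mm apart between centres. They look upright; the depth fit gave tilts of up to 0.03, which I take as noise.
- **Scoop, spoon rest and canister:** they look the same as in the first picture, to within image noise.

One thing was less than clean. When I released the first jar there was a brief 9 N sideways force, probably a finger knuckle against the pot wall. The jar stayed where it was, and I placed the second jar nearer the middle to avoid a repeat. No check failed.

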